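# Re-aim a clamped tube reader to the green mark

### The arm

A 7-joint arm with a two-finger parallel gripper is mounted at the origin on the work surface. World frame = base frame: x ahead of the robot, y to its left, z up, the work surface at z = 0. Lengths are in m, angles in rad, forces in N, time in s.
With the tool pointing down it reaches from about 0.4 to 0.9 m from the base axis. Payload 5.6 kg.
Tool frame: the origin (TCP) lies between the finger pads; the fingertips stand 17 mm ahead of it and the grasp point (between the pads) lies 2 mm behind it; z points along the fingers, y is the line along which they close (so a half turn about z gives the same grasp; the last joint's range is limited). The gripper opens to 92 mm and grips with 3 to 60 N. Pads are 20 mm wide; open, the fingers measure 128 mm over their backs; the gripper's body (75 mm by 189 mm) begins 69 mm behind the grasp point.
Start: joints at [-1.289, 0.468, -0.012, 1.603, 0.006, 1.071, -0.056], TCP at [0.207, 0.616, 0.232] pointing down, gripper open.
Joint ranges: [-2.53, 2.53], [-0.31, 2.02], [-1.57, 1.55], [0.28, 2.44], [-1.29, 4.43], [0.15, 1.84], [-2.92, 2.92]. Speed limits (rad/s): [2.57, 2.57, 3.14, 3.14, 3.14, 3.14, 3.14].

### API

Orientations are given as a rotation vector (axis times angle).
In Python, from rig import get_state, capture, close_job, boxes_of, masks_of gives the robot as it stands.
- The arm moves only by the tool arm_command, never from a script. Its argument "deltas" is a list of rows, each a list of 3 entries, a list of its own where there are three numbers: the shift along the tool's x, y, z in mm, then the turn about the tool's z in rad, then the gripper's target within -1 to 1 (fully open at 1, half-way at 0, shut at -1). A call has 1 to 20 rows; each row shifts and turns the commanded pose from where the row before left it, along the tool's axes as they then stand; what a row does not reach is not made up. A row lasts 1/12 s, in which the tool goes at most 41.7 mm and 7.16 degrees, less where a joint would pass 70% of its speed; a pose out of reach is approached as far as the arm can. A call is refused whole if a number of a shift passes 41.7 or a number of a turn 0.125, either way. A call with a gripper value outside its range is refused whole. The fingers move at their own pace and stop on an object; the grip force is fixed at half the most. Time passes only in rows, so rows that do not move let the fingers close. It gives the time, the measured TCP pose, the force, the opening and the grip force at its end, in the units of the state.
- get_state(): the state, without advancing time (a new reading comes with each control period).
- capture(name): name is "side" or "top"; returns a dict with "image" (400x640x3 uint8, red, green, blue), "range_z" (400x640 float32, m along the optical axis (not along the pixel's ray), 0 where there is no reading), "mtx" (3x3 intrinsics, pixels), "rvec" (rotation vector, rad) and "tvec" (3), from world to camera coordinates, as OpenCV has them. Camera axes: x right, y down, z forward; pixel columns grow to the right and rows downward; lengths in m; the calibration is good to about 2 mm. A picture is of the moment at which its call begins.
- close_job(): hands the job in; it is judged then, once.
Trained networks look in the newest picture that a camera, given by its name, has taken for a name from the list of things; names that differ only in an ending like _2 or _b are one class to them, and where a whole thing is asked for, a point or a joint stands for the part that bears it (a point fixed in the world has none). Each returns a list of dicts, best first, with "conf" (0 to 1); they miss things now and then, are a little off and sometimes report something else, mostly with a low value. They report only what shows in the picture. A call takes as long as a camera call.
- boxes_of(camera, target): "box" ([left, top, right, bottom] as shares, 0 to 1, of the picture: columns of its width, rows of its height, round what is visible of it).
- masks_of(camera, target): "region" (400x640 bool, what is visible of it) and "box" ([left, top, right, bottom] as shares, 0 to 1, of the picture: columns of its width, rows of its height, round what is visible of it).
The state is a dict: "time_s": time; "joints": joint angles; "qd": joint speeds; "joint_torque": joint torques, N m; "eef_pos": TCP position; "tool_rot": TCP orientation; "wrist_force": force on the tool from outside, world axes, zero at the start; "ft_torque": the same for the moment, N m; "gripper_width": finger opening in m; "gripper_force": force on a finger pad.
Only numpy, scipy, OpenCV 4.12 (cv2) and the standard library are available. Lean on these libraries where they do the work, as an engineer would, in place of code of your own. Each camera call takes 0.05 s, during which the arm holds its last target. There are 200 camera calls.

### The job

The tube reader on the bench must face a new lane. Turn the knob with the red handle anticlockwise right back to its stop so that the clamp lets go, swing the reader head by its blue handle until its pointer stands at the green mark, then turn the knob clockwise until the clamp grips firmly by feel, well past first bite but not overtightened. Do not force the head round while it is clamped, do not shift the green mark, leave the rack, meter and bottle where they are, and let go.

Things in the scene. Friction and masses are not known exactly. Their poses are not given: they have to be found in the camera images.
- knob_axis (a point): Axis (vertical) of the black clamp knob, 34 mm diameter, on top of an aluminium bracket beside the reader. The point lies on the axis at the height of the middle of the red handle's grip part.
- knob_handle (a point): Centre of the knob's red upright crank handle: round sleeve that spins freely on its pin, 18 mm diameter, 41 mm high, 55 mm from knob_axis, moving on a level circle about it. Peg top 23 mm above this point; top of the black arm (10 mm thick, 16 mm wide) that carries it 18 mm below. Bracket and flange lie lower than the arm.
- clamp_knob (a joint): Clamp knob angle, rad; grows clockwise seen from above = tightening. -0.75: loosened stop, surely free. Starts clamped at 0.15 to 0.30. Dry thread: turning free takes 0.40 N m (7 N at the red handle, reading 4 to 5 N when paused); it stays where left. The flange is worn unevenly: at the new head angle the pad first bites anywhere from -0.41 to 0.41 (at the start: 0), so this angle does not tell the grip.
- clamp_pad: Brass pad (14 mm ball) under the bracket, driven down onto the flange by the knob, 5 mm per rad. Origin: on the knob axis, at bench height. From first bite the handle effort grows 1.8 N per 0.1 rad. Firm grip (24 to 70 N on the flange): 0.12 to 0.35 rad past the bite, 2.2 to 6.3 N more at the handle than free turning, best about 4 N more; 7 N more (76 N on the flange) strains it.
- pivot (a point): Vertical swivel axis of the reader head, in the middle of the round white base, 20 mm above the bench.
- head: Swivelling reader head: steel flange of 172 mm diameter, white box 62 x 74 mm on it (top 120 mm above the bench) and a steel arm. Origin on the swivel axis at bench height; its y axis points along the arm to the blue handle and pointer. Turns level, 0.95 rad either way from mid-scale. Free, it takes about 2.5 N at the blue handle; clamped, it holds.
- swing_handle (a point): Centre of the blue upright handle on the head's arm: a round peg 18 mm in diameter, 73 mm high, 100 mm from the pivot axis. The point is 80 mm above the bench; the peg's top is 35 mm above the point, the arm's top face 38 mm below.
- pointer (a point): Tip of the head's pointer (end of the steel arm with a red line), 130 mm from the pivot axis, 37 mm above the bench.
- mark_tip (a point): Inner tip of the green mark, a tab clipped on the white scale plate, 134 mm from the pivot axis, 18 mm above the bench. The pointer is at the mark when both lie in the same direction from the pivot. Seen from above the mark starts 30 to 80 degrees anticlockwise of the pointer. The tab reaches out to 161 mm from the pivot, 20 mm high; it slides if pushed.
- rack: Loose lilac rack with green-capped tubes, 75 x 130 x 98 mm, origin under its centre. Leave alone.
- meter: Loose blue and white glucose meter lying flat, 56 x 95 x 24 mm, origin under its centre. Leave alone.
- bottle: Loose amber jar with black cap, 64 mm diameter, 105 mm high, origin under its centre. Leave alone.

How it is judged:
On the way, in this order (a step that is already met when the one before it is completed fails the run):
1. the clamp is let go: knob back at its loosened stop (below -0.65 rad), pad off the flange (contact force between clamp_pad and head below 0.5 N and value of joint clamp_knob below -0.65 rad), for 0.2 s.
2. with the clamp free, the pointer stands still at the green mark (within 2.6 degrees) (contact force between clamp_pad and head below 0.5 N and horizontal distance between pointer and mark_tip below 0.0072 m and angular speed of head below 0.05 rad/s), for 0.2 s.
At the end, for the whole second after the job is handed in: The pointer stands at the green mark (tips within 7.2 mm in plan, of which 4 mm is their radial gap: 2.6 degrees), the clamp pad presses the head with 24 to 70 N, the head is at rest, everything is released, and rack, meter and bottle are within 15 mm of where they were (horizontal distance between pointer and mark_tip below 0.0072 m and contact force between clamp_pad and head between 24 and 70 N and angular speed of head below 0.03 rad/s and distance of each of rack, meter, bottle from where it was at the start of the episode below 0.015 m); the robot touches nothing.
It fails at once if the clamp is overtightened (pad force over 76 N) (contact force between clamp_pad and head above 76 N).
It fails at once if the head is turned while clamped (contact force between clamp_pad and head above 8 N and angular speed of head above 0.12 rad/s).
It fails at once if the green mark is shifted by more than 4 mm (distance of mark_tip from where it was at the start of the episode above 0.004 m).
It fails at once if the rack, meter or bottle is pushed more than 15 mm or tipped (distance of any of rack, meter, bottle from where it was at the start of the episode above 0.015 m or angle between any of rack, meter, bottle's own z axis and vertical above 0.35 rad).
It also fails if it takes over 72 s, if anything falls off the work surface, if the arm or the gripper's body presses on something with over 40 N, if the wrist force passes 120 N, or if a joint passes its speed limit or range.

## Working session

There is one attempt and no reset: what is moved stays moved. The work goes in short steps, Python scripts to look and compute and a tool call to move; the robot and the scene stay as the last step left them, time stands still between calls to the robot, and variables do not carry over. Pictures are saved under pics/ and viewed, at most 10 in all, crops included, and the job is handed in when it is done.

Besides the shell and the picture viewer there is one more tool, called after "Emit:" by a JSON object that holds its "api" and its "payload", one argument or row to a line. arm_command: Moves the arm, as the interface text tells. Its arguments: {"type":"object","properties":{"deltas":{"type":"array","items":{"type":"array"}}},"required":["deltas"]}

```bash
ls; mkdir -p pics; cat > h.py <<'E'
import numpy as np, cv2
from rig import *
def world(c,mask):
    z=c["range_z"]; v,u=np.nonzero(mask&(z>0)); d=z[v,u]
    K=c["mtx"]; p=np.stack([(u-K[0,2])/K[0,0]*d,(v-K[1,2])/K[1,1]*d,d],1)
    R=cv2.Rodrigues(np.array(c["rvec"],float))[0]
    return (p-np.ravel(c["tvec"]))@R
def save(c,n): cv2.imwrite("pics/"+n+".png",c["image"][:,:,::-1])
E
python3 - <<'E'
from h import *
s=get_state();print({k:np.round(v,3) for k,v in s.items()})
for n in("top","side"):
    c=capture(n);save(c,n+"0");print(n,cv2.Rodrigues(np.array(c["rvec"],float))[0].round(2).tolist(),np.round(c["tvec"],2))
    for t in("knob_handle","knob_axis","swing_handle","pointer","mark_tip","head","rack","meter","bottle"):
        for m in masks_of(n,t)[:2]:
            p=world(c,m["region"])
            if len(p): print(t,round(m["conf"],2),np.round(np.array(m["box"])*[640,400,640,400]),len(p),np.median(p,0).round(3),p.min(0).round(3),p.max(0).round(3))
E
```

```text
pics
{'time_s': np.float64(0.0), 'joints': array([-1.289,  0.468, -0.012,  1.604,  0.006,  1.071, -0.056]), 'qd': array([-0.   ,  0.   , -0.001, -0.001, -0.001, -0.001,  0.001]), 'joint_torque': array([ 0.0000e+00, -5.2058e+01, -1.2000e-02, -2.4374e+01, -5.7000e-02,
        1.7000e-02,  0.0000e+00]), 'eef_pos': array([0.207, 0.615, 0.231]), 'tool_rot': array([-5.08e-01, -3.10e+00,  3.00e-03]), 'wrist_force': array([-0.03 , -0.041,  0.098]), 'ft_torque': array([ 0.018, -0.043,  0.054]), 'gripper_force': np.float64(0.0), 'gripper_width': np.float64(0.092)}
top [[-0.02, -1.0, 0.02], [-0.98, 0.01, -0.2], [0.2, -0.02, -0.98]] [0.03 0.64 0.95]
knob_handle 0.58 [330. 231. 367. 249.] 321 [ 0.533 -0.035  0.088] [ 0.52  -0.079  0.011] [ 0.558 -0.003  0.132]
knob_axis 0.75 [331. 233. 364. 246.] 265 [ 0.532 -0.033  0.089] [ 0.52  -0.078  0.084] [ 0.548 -0.005  0.132]
swing_handle 0.56 [262. 214. 338. 286.] 3853 [0.517 0.057 0.034] [ 0.44  -0.029  0.012] [0.608 0.165 0.125]
pointer 0.95 [257. 213. 343. 284.] 3858 [0.517 0.057 0.034] [ 0.44  -0.032  0.019] [0.607 0.164 0.125]
mark_tip 0.43 [253. 2
[... 1130 characters left out ...]
.84 [238. 166. 318. 251.] 3542 [0.517 0.034 0.035] [ 0.44  -0.031  0.011] [0.61  0.168 0.124]
mark_tip 0.42 [230. 190. 238. 197.] 48 [0.435 0.175 0.02 ] [0.423 0.163 0.012] [0.444 0.197 0.024]
head 0.83 [237. 164. 316. 251.] 3529 [0.517 0.035 0.036] [ 0.44  -0.031  0.011] [0.61  0.21  0.124]
rack 0.97 [343. 170. 393. 240.] 2139 [0.72  0.019 0.058] [ 0.687 -0.013 -0.   ] [0.796 0.203 0.102]
meter 0.86 [241. 147. 264. 175.] 525 [0.49  0.303 0.024] [ 0.456  0.272 -0.002] [0.523 0.396 0.029]
meter 0.7 [238. 162. 317. 249.] 3607 [0.518 0.035 0.035] [ 0.44  -0.031 -0.   ] [0.613 0.247 0.124]
bottle 0.73 [314. 282. 356. 346.] 2006 [ 0.593 -0.243  0.081] [ 0.565 -0.256 -0.003] [ 0.628 -0.149  0.109]
```

```bash
python3 - <<'E'
from h import *
ims=[]
for n in("top","side"):
    c=capture(n);im=c["image"];
    x0=220 if n=="top" else 200; y0=140
    ims.append(cv2.resize(im[y0:y0+190,x0:x0+200],None,fx=2,fy=2,interpolation=2)[:,:,::-1])
    hsv=cv2.cvtColor(im,cv2.COLOR_RGB2HSV);H,S,V=[hsv[...,i].astype(int) for i in range(3)]
    for nm,m in (("red",((H<8)|(H>172))&(S>140)),("blue",(H>100)&(H<125)&(S>140)),("green",(H>40)&(H<85)&(S>100)),("black",(V<60))):
        full=np.zeros(im.shape[:2],bool);full[y0:y0+190,x0:x0+200]=1
        p=world(c,m&full); p=p[(abs(p[:,1]-.06)<.16)&(abs(p[:,0]-.53)<.13)&(p[:,2]>.01)]
        if not len(p): continue
        top=p[p[:,2]>np.percentile(p[:,2],97)-.006]
        print(n,nm,len(p),"med",np.median(p,0).round(4),"min",p.min(0).round(3),"max",p.max(0).round(3),"top",len(top),((top.min(0)+top.max(0))/2).round(4),top.mean(0).round(4))
        if nm in("green","red"): 
            q=p[p[:,2]<.06]; print("  low",len(q),q.round(3)[::max(1,len(q)//12)].tolist())
cv2.imwrite("pics/a.png",np.hstack(ims))
E
```

```text
top red 64 med [ 0.5276 -0.0695  0.1271] min [ 0.521 -0.078  0.036] max [0.587 0.164 0.132] top 37 [ 0.5293 -0.0718  0.1289] [ 0.5289 -0.0718  0.1285]
  low 3 [[0.587, 0.164, 0.041], [0.585, 0.162, 0.036], [0.584, 0.159, 0.043]]
top blue 424 med [0.5209 0.0563 0.1197] min [ 0.49  -0.063  0.044] max [0.579 0.154 0.125] top 333 [0.5342 0.0821 0.1208] [0.5177 0.0547 0.1203]
top green 62 med [0.4348 0.1702 0.0217] min [ 0.421 -0.056  0.015] max [0.541 0.184 0.123] top 10 [0.531  0.0596 0.1213] [0.5314 0.06   0.1214]
  low 43 [[0.514, -0.019, 0.035], [0.439, 0.163, 0.019], [0.437, 0.171, 0.015], [0.435, 0.179, 0.021], [0.435, 0.168, 0.018], [0.433, 0.179, 0.022], [0.433, 0.172, 0.02], [0.43, 0.181, 0.023], [0.43, 0.175, 0.016], [0.428, 0.179, 0.021], [0.428, 0.172, 0.024], [0.426, 0.177, 0.02], [0.425, 0.17, 0.021], [0.423, 0.175, 0.018], [0.421, 0.175, 0.019]]
top black 682 med [ 0.5222 -0.0064  0.057 ] min [ 0.421 -0.073  0.011] max [0.573 0.175 0.116] top 27 [0.5272 0.0347 0.1089] [0.5287 0.036  0.11  ]
side red 189 med [ 0.5304 -0.0755  0.1143] min [ 0.522 -0.08   0.043] max [0.588 0.
[... 196 characters left out ...]
 [0.582 0.149 0.124] top 262 [0.5357 0.0862 0.12  ] [0.5211 0.0591 0.1202]
side green 56 med [0.4354 0.1732 0.0202] min [ 0.423 -0.074  0.014] max [0.549 0.194 0.123] top 8 [0.5327 0.0638 0.121 ] [0.5327 0.0632 0.1212]
  low 41 [[0.43, 0.194, 0.015], [0.425, 0.192, 0.014], [0.433, 0.184, 0.019], [0.423, 0.182, 0.019], [0.43, 0.181, 0.019], [0.438, 0.177, 0.021], [0.428, 0.177, 0.02], [0.435, 0.178, 0.018], [0.428, 0.172, 0.021], [0.435, 0.173, 0.019], [0.428, 0.172, 0.017], [0.435, 0.174, 0.015], [0.442, 0.167, 0.02], [0.442, 0.164, 0.019]]
side black 1728 med [ 0.5311 -0.0057  0.0378] min [ 0.405 -0.08   0.01 ] max [0.611 0.197 0.127] top 101 [0.5315 0.0291 0.1183] [ 0.5383 -0.0192  0.1167]
```

View pics/a.png

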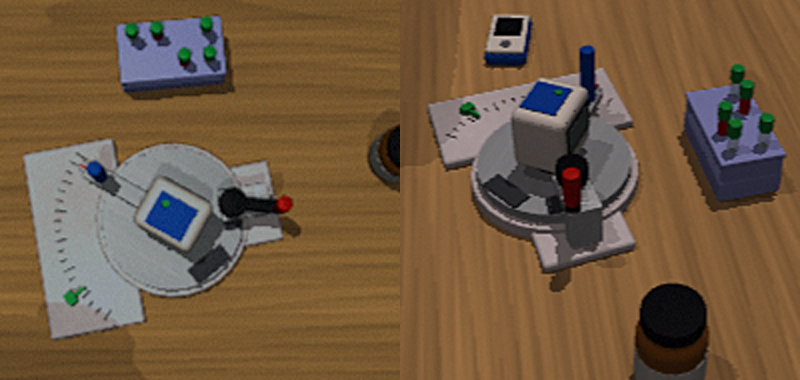

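```bash
python3 - <<'E'
from h import *
from scipy.optimize import least_squares
A=[]
for n in("top","side"):
    c=capture(n);im=c["image"]
    hsv=cv2.cvtColor(im,cv2.COLOR_RGB2HSV).astype(int)
    full=np.ones(im.shape[:2],bool); P=world(c,full);C=hsv[c["range_z"]>0]
    near=(abs(P[:,1]-.05)<.2)&(abs(P[:,0]-.52)<.15)
    P=P[near];C=C[near];H,S,V=C.T
    b=P[(H>95)&(H<130)&(S>110)&(P[:,1]>.1)&(P[:,2]>.05)]
    t=b[b[:,2]>b[:,2].max()-.008]
    print(n,"blue",len(b),np.median(b,0).round(4),"top",len(t),((t.min(0)+t.max(0))/2).round(4))
    k=P[(V<70)&(P[:,1]<.02)&(P[:,1]>-.08)&(P[:,2]>.06)]
    h,e=np.histogram(k[:,2],np.arange(.06,.14,.005));print("blackz",h)
    k2=k[k[:,2]>.1];print("knobtop",len(k2),((k2.min(0)+k2.max(0))/2).round(4),k2.mean(0).round(4),k2.min(0).round(3),k2.max(0).round(3))
    r=P[((H<8)|(H>172))&(S>140)&(P[:,2]>.07)&(P[:,1]<-.04)]
    def cyl(q): 
        return least_squares(lambda x:np.hypot(*(q[:,:2]-x).T)-.009,q[:,:2].mean(0)+([-.0,.005] ),loss="soft_l1",f_scale=.002).x
    print("red",len(r),cyl(r[r[:,2]<.125]).round(4) if (r[:,2]<.125).sum()>5 else "", "bluecyl",cyl(b).round(4))
    h,e=np.histogram(P[:,2],np.arange(-.004,.06,.004));print("z",h)
    f=P[(P[:,2]>.028)&(P[:,2]<.040)&(S<60)]
    # flange outline
    from numpy.linalg import lstsq
    hull=cv2.convexHull(f[:,:2].astype(np.float32))[:,0]
    print("flange",len(f),cv2.minEnclosingCircle(f[np.hypot(f[:,0]-.517,f[:,1]-.05)<.092][:,:2].astype(np.float32)),np.percentile(f[np.hypot(f[:,0]-.517,f[:,1]-.05)<.1],[1,99],axis=0).round(3).tolist())
    g=P[(H>40)&(H<85)&(S>100)&(P[:,2]<.03)&(P[:,1]>.14)];print("green",len(g),cv2.minAreaRect(g[:,:2].astype(np.float32)),g.mean(0).round(4))
    rr=P[((H<10)|(H>170))&(S>90)&(P[:,1]>.13)];print("ptr red",rr.round(4).tolist()[:14])
E
```

```text
top blue 67 [0.5694 0.1374 0.114 ] top 39 [0.5719 0.1391 0.1164]
blackz [ 17  10   2   5  16 197  46   2   2   2  11   1   1   0   0   0]
knobtop 17 [ 0.52   -0.0268  0.1106] [ 0.5189 -0.0238  0.1113] [ 0.503 -0.072  0.101] [0.537 0.019 0.121]
red 60 [ 0.5199 -0.0613] bluecyl [0.5742 0.1379]
z [3672 6167  500 1400 2419  570  138   18  832 1611  227  168   54    3
    5]
flange 2651 ((0.5227000713348389, 0.0527380108833313), 0.08579543232917786) [[0.442, -0.026, 0.029], [0.604, 0.133, 0.039]]
green 43 ((0.4323517084121704, 0.17078900337219238), (0.015128311701118946, 0.02753695286810398), 32.780494689941406) [0.4305 0.1742 0.0196]
ptr red [[0.5869, 0.164, 0.0408], [0.5861, 0.1609, 0.0468], [0.5845, 0.1616, 0.0403], [0.5844, 0.1592, 0.0407]]
side blue 154 [0.5742 0.1355 0.094 ] top 35 [0.5739 0.1392 0.1145]
blackz [ 46  15  16  28  35 119  35  28  30  26  24  21  20   9   0   0]
knobtop 130 [ 0.5279 -0.0306  0.1137] [ 0.5308 -0.0522  0.1125] [ 0.516 -0.08   0.1  ] [0.54  0.019 0.127]
red 169 [ 0.5314 -0.069 ] bluecyl [0.5754 0.1429]
z [2939 6765  174  694 1482  425  134   97  480 1331  124   57   31   47
   54]
flange 1924 ((0.5232401490211487, 0.0532238632440567), 0.08624769747257233) [[0.443, -0.028, 0.029], [0.606, 0.118, 0.038]]
green 43 ((0.43185505270957947, 0.17787054181098938), (0.014848871156573296, 0.0365997776389122), 28.606889724731445) [0.4321 0.1767 0.0184]
ptr red [[0.5879, 0.1658, 0.0448], [0.5902, 0.165, 0.0452], [0.5874, 0.1626, 0.0443]]
```

```bash
python3 - <<'E'
from h import *
c=capture("top");V=c["image"].max(2)
m=np.zeros(V.shape,bool);m[228:256,325:361]=1
P=world(c,m&(V<75)); P=P[(P[:,2]>.07)&(P[:,2]<.1)]
h=np.array([.530,-.0715]);d=P[:,:2]-h;r=np.hypot(*d.T)
# knob part
k=P[(r>.036)&(r<.075)][:,:2].astype(np.float32)
print(len(P),cv2.minEnclosingCircle(k),k.mean(0),np.percentile(r,[98,100]),np.median(P[:,2]))
u=-np.array([.53,-.0715]); 
a=d[(r>.01)&(r<.03)].mean(0);print("armdir",a/np.hypot(*a), h+.055*a/np.hypot(*a))
E
```

```text
267 ((0.5350927710533142, -0.019540783017873764), 0.017729502171278) [ 0.53414065 -0.01831489] [0.06847884 0.08123287] 0.0881237066933157
armdir [0.06285167 0.99802288] [ 0.53345684 -0.01660874]
```

Emit:
{"api": "arm_command", "payload": {
  "deltas": [
    [[-26.3,-27.4,0],0,1],
    [[-26.3,-27.4,0],0,1],
    [[-26.3,-27.4,0],0,1],
    [[-26.3,-27.4,0],0,1],
    [[-26.3,-27.4,0],0,1],
    [[-26.3,-27.4,0],0,1],
    [[-26.3,-27.4,0],0,1],
    [[-26.3,-27.4,0],0,1],
    [[-26.3,-27.4,0],0,1],
    [[-26.3,-27.4,0],0,1],
    [[-26.3,-27.4,0],0,1],
    [[-26.3,-27.4,0],0,1],
    [[-26.3,-27.4,0],0,1],
    [[-26.3,-27.4,0],0,1],
    [[-26.3,-27.4,0],0,1],
    [[-26.3,-27.4,0],0,1],
    [[-26.3,-27.4,0],0,1],
    [[-26.3,-27.4,0],0,1],
    [[-26.3,-27.4,0],0,1],
    [[-26.3,-27.4,0],0,1]
  ]
}}

```text
time_s: 2.92
eef_pos: [0.5316, -0.0729, 0.2319]
tool_rot: [0.508, 3.1, 0.001]
wrist_force: [0.6, 1.3, 0.7]
gripper_width: 0.092
gripper_force: 0.0
```

Emit:
{"api": "arm_command", "payload": {
  "deltas": [
    [[0,0,0],0.12,1],
    [[0,0,0],0.12,1],
    [[0,0,0],0.12,1],
    [[0,0,0],0.12,1],
    [[0,0,0],0.12,1],
    [[0,0,0],0.12,1],
    [[0,0,0],0.12,1],
    [[0,0,0],0.12,1],
    [[0,0,0],0.12,1],
    [[0,0,0],0.12,1],
    [[0,0,0],0.045,1],
    [[0,0,0],0,1]
  ]
}}

```text
time_s: 3.92
eef_pos: [0.5311, -0.071, 0.2317]
tool_rot: [2.221, 2.222, 0.0]
wrist_force: [-0.1, -0.1, 0.8]
gripper_width: 0.092
gripper_force: 0.0
```

Emit:
{"api": "arm_command", "payload": {
  "deltas": [
    [[0,-1,30],0.073,1],
    [[0,0,30],0,1],
    [[0,0,30],0,1],
    [[0,0,20],0,1],
    [[0,0,8],0,1],
    [[0,0,0],0,1],
    [[0,0,0],0,1]
  ]
}}

```text
time_s: 4.5
eef_pos: [0.5305, -0.0715, 0.1141]
tool_rot: [2.299, 2.14, 0.0]
wrist_force: [-0.6, -0.5, 0.1]
gripper_width: 0.0918
gripper_force: 0.0
```

```bash
python3 - <<'E'
from h import *
c=capture("side");c2=capture("top")
cv2.imwrite("pics/b.png",np.hstack([cv2.resize(i["image"][y:y+160,x:x+160],None,fx=2.5,fy=2.5)[:,:,::-1] for i,x,y in((c,200,130),(c2,270,150))]))
E
```

```text
(no output)
```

View pics/b.png

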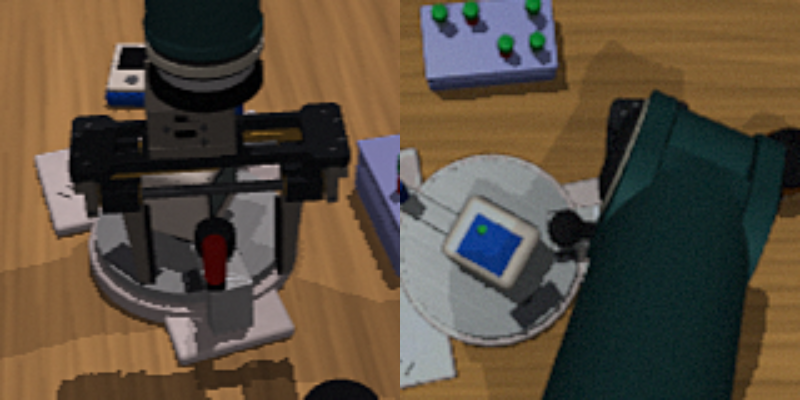

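The red handle stands midway between the open fingers (around 212,258 in the left crop), so I close.

Emit:
{"api": "arm_command", "payload": {
  "deltas": [
    [[0,0,0],0,-1],
    [[0,0,0],0,-1],
    [[0,0,0],0,-1],
    [[0,0,0],0,-1],
    [[0,0,0],0,-1],
    [[0,0,0],0,-1],
    [[0,0,0],0,-1],
    [[0,0,0],0,-1],
    [[0,0,0],0,-1],
    [[0,0,0],0,-1]
  ]
}}

```text
time_s: 5.43
eef_pos: [0.53, -0.0712, 0.1136]
tool_rot: [-2.3, -2.14, 0.0]
wrist_force: [0.9, 0.0, 0.3]
gripper_width: 0.0274
gripper_force: 0.0
```

Emit:
{"api": "arm_command", "payload": {
  "deltas": [
    [[0,0,0],0,-1],
    [[0,0,0],0,-1],
    [[0,0,0],0,-1],
    [[0,0,0],0,-1]
  ]
}}

```text
time_s: 5.77
eef_pos: [0.53, -0.0712, 0.1136]
tool_rot: [-2.3, -2.14, 0.0]
wrist_force: [0.2, -0.6, 0.2]
gripper_width: 0.0173
gripper_force: 30.0
```

Emit:
{"api": "arm_command", "payload": {
  "deltas": [
    [[0.27,5.5,0],-0.1,-1],
    [[0.27,5.5,0],-0.1,-1],
    [[0.27,5.5,0],-0.1,-1],
    [[0,0,0],0,-1],
    [[0,0,0],0,-1]
  ]
}}

```text
time_s: 6.18
eef_pos: [0.5454, -0.0707, 0.1135]
tool_rot: [-1.956, -2.456, 0.002]
wrist_force: [-4.7, -2.2, 4.3]
gripper_width: 0.0174
gripper_force: 30.0
```

Emit:
{"api": "arm_command", "payload": {
  "deltas": [
    [[0.27,5.5,0],-0.1,-1],
    [[0.27,5.5,0],-0.1,-1],
    [[0.27,5.5,0],-0.1,-1],
    [[0.27,5.5,0],-0.1,-1],
    [[0.27,5.5,0],-0.1,-1],
    [[0,0,0],0,-1],
    [[0,0,0],0,-1]
  ]
}}

```text
time_s: 6.77
eef_pos: [0.5705, -0.0592, 0.1136]
tool_rot: [1.289, 2.864, -0.002]
wrist_force: [-2.4, -4.8, 0.7]
gripper_width: 0.0168
gripper_force: 30.0
```

Emit:
{"api": "arm_command", "payload": {
  "deltas": [
    [[0.1,2.7,0],-0.05,-1],
    [[0.1,2.7,0],-0.05,-1],
    [[0,0,0],0,-1],
    [[0,0,0],0,-1]
  ]
}}

```text
time_s: 7.1
eef_pos: [0.5741, -0.056, 0.1136]
tool_rot: [1.144, 2.925, -0.004]
wrist_force: [-2.8, -5.6, 1.9]
gripper_width: 0.0175
gripper_force: 30.0
```

Emit:
{"api": "arm_command", "payload": {
  "deltas": [
    [[0.1,2.2,0],-0.04,-1],
    [[0.1,2.2,0],-0.04,-1],
    [[0,0,0],0,-1],
    [[0,0,0],0,-1]
  ]
}}

```text
time_s: 7.43
eef_pos: [0.5771, -0.0529, 0.1136]
tool_rot: [1.027, 2.968, -0.004]
wrist_force: [-1.3, -6.4, 0.2]
gripper_width: 0.0175
gripper_force: 30.0
```

Emit:
{"api": "arm_command", "payload": {
  "deltas": [
    [[0.1,2.2,0],-0.04,-1],
    [[0,0,0],0,-1],
    [[0,0,0],0,-1]
  ]
}}

```text
time_s: 7.68
eef_pos: [0.5784, -0.0513, 0.1136]
tool_rot: [0.967, 2.987, -0.005]
wrist_force: [-1.1, -6.5, 1.3]
gripper_width: 0.0176
gripper_force: 30.0
```

Emit:
{"api": "arm_command", "payload": {
  "deltas": [
    [[0.1,2.2,0],-0.04,-1],
    [[0.1,2.2,0],-0.04,-1],
    [[0,0,0],0,-1],
    [[0,0,0],0,-1]
  ]
}}

```text
time_s: 8.02
eef_pos: [0.5801, -0.0491, 0.1136]
tool_rot: [0.849, 3.024, -0.007]
wrist_force: [-2.5, -9.6, 2.7]
gripper_width: 0.0173
gripper_force: 30.0
```

Emit:
{"api": "arm_command", "payload": {
  "deltas": [
    [[0.1,2.2,0],-0.04,-1],
    [[0,0,0],0,-1],
    [[0,0,0],0,-1]
  ]
}}

```text
time_s: 8.27
eef_pos: [0.5802, -0.0489, 0.1135]
tool_rot: [-0.79, -3.04, 0.011]
wrist_force: [-5.5, -11.6, 4.7]
gripper_width: 0.0172
gripper_force: 30.0
```

Emit:
{"api": "arm_command", "payload": {
  "deltas": [
    [[0,-2,0],0,1],
    [[0,0,0],0,1],
    [[0,0,0],0,1],
    [[0,0,0],0,1],
    [[0,0,0],0,1],
    [[0,0,0],0,1],
    [[0,0,0],0,1],
    [[0,0,0],0,1],
    [[0,0,-15],0,1],
    [[0,0,-20],0,1],
    [[0,0,-20],0,1],
    [[0,0,0],0,1]
  ]
}}

```text
time_s: 9.27
eef_pos: [0.5833, -0.0447, 0.1723]
tool_rot: [0.78, 3.037, 0.003]
wrist_force: [0.2, -1.0, 0.6]
gripper_width: 0.0918
gripper_force: 0.0
```

```bash
python3 - <<'E'
from h import *
s=get_state();print(s["joints"].round(3),np.round(s["eef_pos"],4),s["wrist_force"].round(2),s["gripper_width"])
E
```

```text
[-0.226  0.429  0.314  1.841 -0.167  0.89   1.233] [ 0.5833 -0.0447  0.1723] [ 0.22 -0.99  0.61] 0.09180316474174104
```

Emit:
{"api": "arm_command", "payload": {
  "deltas": [
    [[16.2,26,0],0,1],
    [[16.2,26,0],0,1],
    [[16.2,26,0],0,1],
    [[16.2,26,0],0,1],
    [[16.2,26,0],0,1],
    [[16.2,26,0],0,1],
    [[0,0,0],0.122,1],
    [[0,0,0],0.122,1],
    [[0,0,0],0.122,1],
    [[0,0,0],0.122,1],
    [[0,0,0],0.122,1],
    [[0,0,0],0.122,1],
    [[0,0,0],0.122,1],
    [[0,0,0],0.122,1],
    [[0,0,0],0.122,1],
    [[0,0,0],0.122,1],
    [[0,0,0],0.122,1],
    [[0,0,0],0.122,1],
    [[0,0,0],0.122,1],
    [[0,0,0],0,1]
  ]
}}

```text
time_s: 10.93
eef_pos: [0.5706, 0.1392, 0.1679]
tool_rot: [2.718, 1.574, -0.001]
wrist_force: [0.2, 0.0, 0.2]
gripper_width: 0.092
gripper_force: 0.0
```

```bash
python3 - <<'E'
from h import *
s=get_state();R=cv2.Rodrigues(np.array(s["tool_rot"]))[0];print(s["joints"].round(3),np.degrees(np.arctan2(R[1,0],R[0,0])))
for n in("top","side"):
    c=capture(n);hsv=cv2.cvtColor(c["image"],cv2.COLOR_RGB2HSV).astype(int);H,S,V=np.moveaxis(hsv,2,0)
    b=world(c,(H>95)&(H<130)&(S>110)); b=b[(np.hypot(b[:,0]-.573,b[:,1]-.139)<.03)&(b[:,2]>.05)]
    if len(b): t=b[b[:,2]>.106];print(n,len(b),len(t),b.mean(0).round(4),((t.min(0)+t.max(0))/2).round(4) if len(t) else "")
    r=world(c,((H<8)|(H>172))&(S>140));r=r[(r[:,2]>.07)&(np.hypot(r[:,0]-.58,r[:,1]+.049)<.03)]
    t=r[r[:,2]>.12];print("red",len(t),((t.min(0)+t.max(0))/2).round(4) if len(t) else "")
    g=world(c,(H>40)&(H<85)&(S>100));g=g[(np.hypot(g[:,0]-.432,g[:,1]-.175)<.03)];print("green",len(g),g.mean(0) if len(g) else "")
E
```

```text
[-0.784  0.49   0.642  1.849 -0.361  0.922 -0.498] 60.15106022101477
top 72 58 [0.5688 0.1396 0.4379] [0.573  0.1384 0.3315]
red 43 [ 0.5775 -0.0504  0.1267]
green 26 [0.42836976 0.16388765 0.37577694]
side 207 98 [0.5741 0.1335 0.1397] [0.5744 0.1291 0.2231]
red 61 [ 0.5803 -0.0488  0.1257]
green 44 [0.43245424 0.17567144 0.01896472]
```

Emit:
{"api": "arm_command", "payload": {
  "deltas": [
    [[1.5,2.5,20],0,1],
    [[0,0,30],0,1],
    [[0,0,20],0,1],
    [[0,0,8],0,1],
    [[0,0,0],0,-1],
    [[0,0,0],0,-1],
    [[0,0,0],0,-1],
    [[0,0,0],0,-1],
    [[0,0,0],0,-1],
    [[0,0,0],0,-1],
    [[0,0,0],0,-1],
    [[0,0,0],0,-1],
    [[0,0,0],0,-1],
    [[0,0,0],0,-1],
    [[0,0,0],0,-1],
    [[0,0,0],0,-1],
    [[0,0,0],0,-1]
  ]
}}

```text
time_s: 12.45
eef_pos: [0.5736, 0.1393, 0.0905]
tool_rot: [-2.716, -1.578, 0.001]
wrist_force: [-0.7, 0.4, -0.6]
gripper_width: 0.0177
gripper_force: 30.0
```

Emit:
{"api": "arm_command", "payload": {
  "deltas": [
    [[-0.25,-5,0],-0.05,-1],
    [[-0.5,-10,0],-0.1,-1],
    [[-0.5,-10,0],-0.1,-1],
    [[-0.5,-10,0],-0.1,-1],
    [[-0.5,-10,0],-0.1,-1],
    [[-0.5,-10,0],-0.1,-1],
    [[0,0,0],0,-1]
  ]
}}

```text
time_s: 13.03
eef_pos: [0.5196, 0.153, 0.0906]
tool_rot: [-2.18, -2.26, -0.0]
wrist_force: [-0.8, 2.4, -3.4]
gripper_width: 0.0174
gripper_force: 30.0
```

Emit:
{"api": "arm_command", "payload": {
  "deltas": [
    [[-0.5,-10,0],-0.1,-1],
    [[-0.5,-10,0],-0.1,-1],
    [[-0.5,-10,0],-0.1,-1],
    [[-0.5,-10,0],-0.1,-1],
    [[-0.5,-10,0],-0.1,-1],
    [[-0.25,-5,0],-0.05,-1],
    [[0,0,0],0,-1],
    [[0,0,0],0,-1]
  ]
}}

```text
time_s: 13.7
eef_pos: [0.4687, 0.1365, 0.0905]
tool_rot: [-1.493, -2.762, 0.0]
wrist_force: [-2.5, 4.3, -1.3]
gripper_width: 0.0178
gripper_force: 30.0
```

```bash
cat > look.py <<'E'
from h import *
import sys
s=get_state();R=cv2.Rodrigues(np.array(s["tool_rot"]))[0];p=np.array(s["eef_pos"]);pv=np.array([.523,.053])
print("tcp",p.round(4),"toolx",np.degrees(np.arctan2(R[1,0],R[0,0])).round(2),"F",s["wrist_force"].round(1),"ang",np.degrees(np.arctan2(p[1]-pv[1],p[0]-pv[0])).round(2))
ang=lambda q:(np.degrees(np.arctan2(*(q[:2]-pv)[::-1])).round(2),np.hypot(*(q[:2]-pv)).round(4))
out=[]
for n,x,y in(("top",235,255),("side",210,165)):
    c=capture(n);hsv=cv2.cvtColor(c["image"],cv2.COLOR_RGB2HSV).astype(int);H,S,V=np.moveaxis(hsv,2,0)
    g=world(c,(H>40)&(H<85)&(S>100));g=g[(np.hypot(g[:,0]-.432,g[:,1]-.175)<.035)&(g[:,2]<.035)]
    r=world(c,((H<10)|(H>170))&(S>90));r=r[(np.hypot(*(r[:,:2]-pv).T)>.105)&(np.hypot(*(r[:,:2]-pv).T)<.14)&(r[:,2]<.06)]
    b=world(c,(H>95)&(H<130)&(S>110));b=b[(abs(np.hypot(*(b[:,:2]-pv).T)-.1)<.02)&(b[:,2]>.05)&(b[:,2]<.13)]
    for nm,q in(("green",g),("red",r),("blue",b)):
        if len(q): m=q.mean(0);print(n,nm,len(q),m.round(4),ang(m))
    out.append(cv2.resize(c["image"][y:y+60,x:x+60],(400,400),interpolation=cv2.INTER_CUBIC)[:,:,::-1])
cv2.imwrite("pics/%s.png"%sys.argv[1],np.hstack(out))
E
python3 look.py c1
```

```text
tcp [0.4687 0.1365 0.0905] toolx 123.2 F [-2.5  4.3 -1.3] ang 123.06
top red 2 [ 6.032e-01 -5.500e-02  3.000e-04] (np.float64(-53.41), np.float64(0.1345))
top blue 12 [ 0.5503 -0.0337  0.0881] (np.float64(-72.51), np.float64(0.0909))
side green 42 [0.4322 0.1766 0.0187] (np.float64(126.3), np.float64(0.1533))
side red 5 [0.4562 0.158  0.044 ] (np.float64(122.46), np.float64(0.1244))
side blue 184 [0.4836 0.1075 0.0884] (np.float64(125.83), np.float64(0.0672))
```

View pics/c1.png

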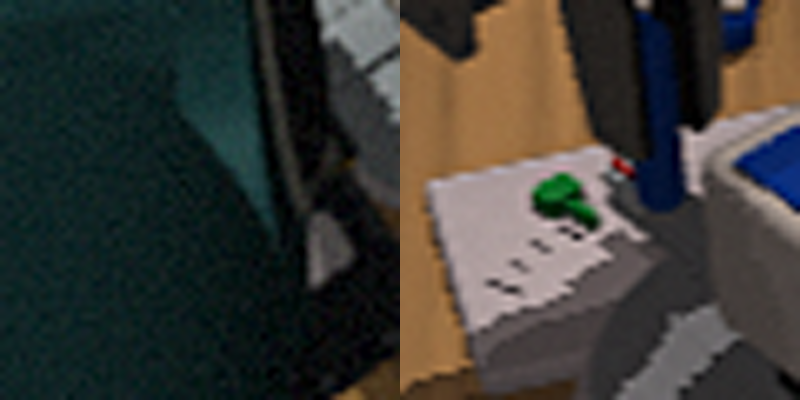

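Emit:
{"api": "arm_command", "payload": {
  "deltas": [
    [[-0.1,-3.3,0],-0.033,-1],
    [[-0.1,-3.2,0],-0.032,-1],
    [[0,0,0],0,-1],
    [[0,0,0],0,-1],
    [[0,0,0],0,-1],
    [[0,0,0],0,-1]
  ]
}}

```text
time_s: 14.3
eef_pos: [0.4639, 0.1331, 0.0905]
tool_rot: [-1.403, -2.81, -0.001]
wrist_force: [-1.0, 5.6, -0.5]
gripper_width: 0.0174
gripper_force: 30.0
```

```bash
python3 look.py c2; python3 - <<'E'
from h import *
c=capture("side");hsv=cv2.cvtColor(c["image"],cv2.COLOR_RGB2HSV).astype(int);H,S,V=np.moveaxis(hsv,2,0)
m=(H>40)&(H<85)&(S>100);m[:185]=0;m[210:]=0;m[:,:220]=0;m[:,310:]=0
p=world(c,m);pv=np.array([.523,.053]);d=p[:,:2]-pv;r=np.hypot(*d.T);a=np.degrees(np.arctan2(d[:,1],d[:,0]))
i=np.argsort(r);print(np.c_[r,a,p[:,2]][i][:16].round(3).tolist())
E
```

```text
tcp [0.4639 0.1331 0.0905] toolx 126.93 F [-1.   5.6 -0.5] ang 126.46
top blue 13 [ 0.558  -0.0346  0.0872] (np.float64(-68.23), np.float64(0.0944))
side green 44 [0.4324 0.1762 0.0185] (np.float64(126.33), np.float64(0.1529))
side red 5 [0.4499 0.1556 0.0426] (np.float64(125.48), np.float64(0.126))
side blue 172 [0.4796 0.105  0.0885] (np.float64(129.86), np.float64(0.0677))
[[0.012, 87.81, 0.122], [0.012, 97.645, 0.122], [0.012, 98.164, 0.12], [0.013, 105.759, 0.122], [0.135, 125.858, 0.017], [0.136, 126.773, 0.017], [0.137, 126.254, 0.019], [0.141, 126.369, 0.017], [0.142, 124.885, 0.018], [0.144, 125.579, 0.018], [0.147, 125.955, 0.016], [0.147, 126.053, 0.013], [0.147, 125.64, 0.019], [0.148, 126.645, 0.017], [0.149, 127.444, 0.021], [0.149, 126.333, 0.019]]
```

View pics/c2.png

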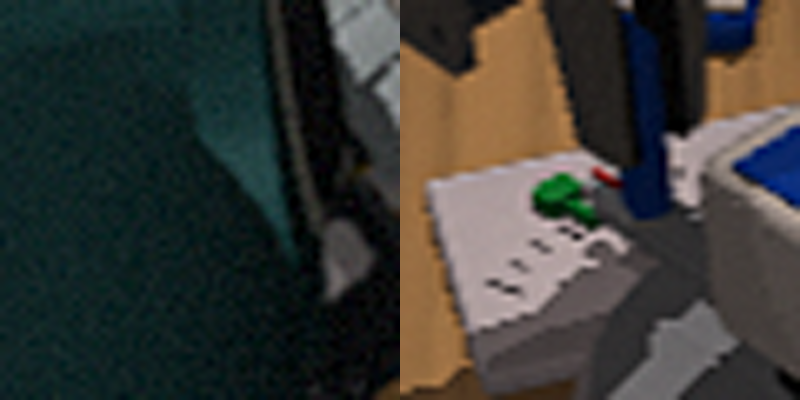

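Emit:
{"api": "arm_command", "payload": {
  "deltas": [
    [[0,0,0],0,1],
    [[0,0,0],0,1],
    [[0,0,0],0,1],
    [[0,0,0],0,1],
    [[0,0,0],0,1],
    [[0,0,0],0,1],
    [[0,0,0],0,1],
    [[0,0,0],0,1],
    [[0,0,-20],0,1],
    [[0,0,-30],0,1],
    [[0,0,-30],0,1],
    [[-30.7,-2.4,0],0,1],
    [[-30.7,-2.4,0],0,1],
    [[-30.7,-2.4,0],0,1],
    [[-30.7,-2.4,0],0,1],
    [[-30.7,-2.4,0],0,1],
    [[-30.7,-2.4,0],0,1],
    [[-30.7,-2.4,0],0,1]
  ]
}}

```text
time_s: 15.95
eef_pos: [0.5806, -0.0512, 0.1706]
tool_rot: [-1.4, -2.812, -0.0]
wrist_force: [1.1, 0.5, 0.2]
gripper_width: 0.0921
gripper_force: 0.0
```

Emit:
{"api": "arm_command", "payload": {
  "deltas": [
    [[0,0,0],-0.11,1],
    [[0,0,0],-0.11,1],
    [[0,0,0],-0.11,1],
    [[0,0,0],0,1]
  ]
}}

```text
time_s: 16.28
eef_pos: [0.58, -0.0502, 0.1704]
tool_rot: [-0.916, -3.005, -0.0]
wrist_force: [0.8, 0.4, 0.4]
gripper_width: 0.0916
gripper_force: 0.0
```

```bash
python3 look.py c3
```

```text
tcp [ 0.58   -0.0502  0.1704] toolx 146.09 F [0.8 0.4 0.4] ang -61.08
top green 41 [0.4309 0.1743 0.0199] (np.float64(127.2), np.float64(0.1522))
top red 8 [0.4484 0.1511 0.0437] (np.float64(127.27), np.float64(0.1232))
top blue 60 [0.4644 0.1256 0.1087] (np.float64(128.92), np.float64(0.0933))
side green 43 [0.4325 0.1758 0.0191] (np.float64(126.39), np.float64(0.1525))
side red 6 [0.4493 0.1555 0.0428] (np.float64(125.71), np.float64(0.1263))
side blue 210 [0.476  0.1076 0.088 ] (np.float64(130.71), np.float64(0.072))
```

View pics/c3.png

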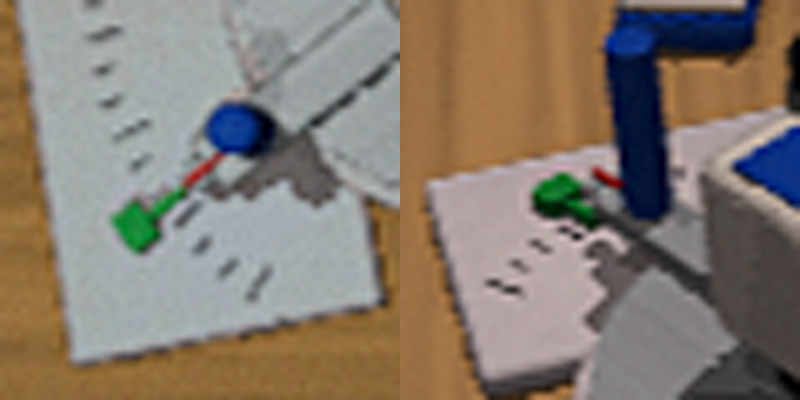

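In the top crop the red line (205,170) and the green tip (165,205) are collinear, so the pointer is at the mark. I go on to the knob.

Emit:
{"api": "arm_command", "payload": {
  "deltas": [
    [[0,0.5,20],0,1],
    [[0,0,20],0,1],
    [[0,0,16.5],0,1],
    [[0,0,0],0,-1],
    [[0,0,0],0,-1],
    [[0,0,0],0,-1],
    [[0,0,0],0,-1],
    [[0,0,0],0,-1],
    [[0,0,0],0,-1],
    [[0,0,0],0,-1],
    [[0,0,0],0,-1],
    [[0,0,0],0,-1],
    [[0,0,0],0,-1],
    [[0,0,0],0,-1],
    [[0,0,0],0,-1],
    [[0,0,0],0,-1]
  ]
}}

```text
time_s: 17.72
eef_pos: [0.5802, -0.0496, 0.1141]
tool_rot: [-0.919, -3.004, 0.0]
wrist_force: [-0.6, -0.9, 0.4]
gripper_width: 0.0174
gripper_force: 30.0
```

```bash
cat > f.py <<'E'
from h import *
s=get_state();a=np.array([.534,-.0175]);p=np.array(s["eef_pos"]);d=p[:2]-a;r=np.hypot(*d);u=d/r;t=np.array([-u[1],u[0]])
R=cv2.Rodrigues(np.array(s["tool_rot"]))[0];th=np.degrees(np.arctan2(*d[::-1]))
f=np.array(s["wrist_force"])[:2]
print("p",p.round(4),"r",r.round(4),"th",th.round(2),"knob~",(-.75-np.radians(th+34.2)).round(3),"toolx",np.degrees(np.arctan2(R[1,0],R[0,0])).round(1),"Ft",(f@t).round(2),"Fr",(f@u).round(2),"Mz",np.round(s["ft_torque"][2],2),"z",round(s["wrist_force"][2],1))
E
python3 f.py
```

```text
p [ 0.5802 -0.0496  0.1141] r 0.0563 th -34.77 knob~ -0.74 toolx 146.0 Ft -1.02 Fr 0.02 Mz -0.03 z 0.4
```

Emit:
{"api": "arm_command", "payload": {
  "deltas": [
    [[0.1,-2.7,0],0.05,-1],
    [[0.1,-2.7,0],0.05,-1],
    [[0.1,-2.7,0],0.05,-1],
    [[0.1,-2.7,0],0.05,-1],
    [[0,0,0],0,-1],
    [[0,0,0],0,-1],
    [[0,0,0],0,-1]
  ]
}}

```text
time_s: 18.3
eef_pos: [0.575, -0.0556, 0.1142]
tool_rot: [1.212, 2.896, 0.004]
wrist_force: [4.7, 3.3, -3.0]
gripper_width: 0.0171
gripper_force: 30.0
```

```bash
python3 f.py
```

```text
p [ 0.575  -0.0556  0.1142] r 0.056 th -42.9 knob~ -0.598 toolx 134.6 Ft 5.61 Fr 1.18 Mz -0.01 z -3.0
```

Emit:
{"api": "arm_command", "payload": {
  "deltas": [
    [[0.1,-2.7,0],0.05,-1],
    [[0.1,-2.7,0],0.05,-1],
    [[0,0,0],0,-1],
    [[0,0,0],0,-1],
    [[0,0,0],0,-1]
  ]
}}

```text
time_s: 18.72
eef_pos: [0.571, -0.0592, 0.1142]
tool_rot: [1.355, 2.832, 0.004]
wrist_force: [4.5, 3.3, -3.5]
gripper_width: 0.0171
gripper_force: 30.0
```

```bash
python3 f.py
```

```text
p [ 0.571  -0.0592  0.1142] r 0.0558 th -48.44 knob~ -0.502 toolx 128.9 Ft 5.58 Fr 0.51 Mz 0.01 z -3.5
```

Emit:
{"api": "arm_command", "payload": {
  "deltas": [
    [[0.1,-2.7,0],0.05,-1],
    [[0.1,-2.7,0],0.05,-1],
    [[0,0,0],0,-1],
    [[0,0,0],0,-1],
    [[0,0,0],0,-1]
  ]
}}

```text
time_s: 19.13
eef_pos: [0.5667, -0.0625, 0.1142]
tool_rot: [1.495, 2.761, 0.005]
wrist_force: [4.0, 3.2, -3.2]
gripper_width: 0.017
gripper_force: 30.0
```

```bash
python3 f.py
```

```text
p [ 0.5667 -0.0625  0.1142] r 0.0556 th -54.01 knob~ -0.404 toolx 123.1 Ft 5.08 Fr -0.25 Mz 0.06 z -3.2
```

Emit:
{"api": "arm_command", "payload": {
  "deltas": [
    [[0.1,-2.7,0],0.05,-1],
    [[0.1,-2.7,0],0.05,-1],
    [[0,0,0],0,-1],
    [[0,0,0],0,-1],
    [[0,0,0],0,-1]
  ]
}}

```text
time_s: 19.55
eef_pos: [0.562, -0.0652, 0.1142]
tool_rot: [1.631, 2.682, 0.004]
wrist_force: [4.8, 3.8, -4.1]
gripper_width: 0.017
gripper_force: 30.0
```

```bash
python3 f.py
```

```text
p [ 0.562  -0.0652  0.1142] r 0.0553 th -59.62 knob~ -0.306 toolx 117.4 Ft 6.09 Fr -0.85 Mz -0.02 z -4.1
```

Emit:
{"api": "arm_command", "payload": {
  "deltas": [
    [[0.1,-2.7,0],0.05,-1],
    [[0.1,-2.7,0],0.05,-1],
    [[0,0,0],0,-1],
    [[0,0,0],0,-1],
    [[0,0,0],0,-1]
  ]
}}

```text
time_s: 19.97
eef_pos: [0.5571, -0.0676, 0.1141]
tool_rot: [1.763, 2.597, 0.004]
wrist_force: [4.7, 3.0, -4.7]
gripper_width: 0.0174
gripper_force: 30.0
```

```bash
python3 f.py
```

```text
p [ 0.5571 -0.0676  0.1141] r 0.0551 th -65.27 knob~ -0.208 toolx 111.7 Ft 5.53 Fr -0.72 Mz -0.02 z -4.7
```

Emit:
{"api": "arm_command", "payload": {
  "deltas": [
    [[0.1,-2.7,0],0.05,-1],
    [[0.1,-2.7,0],0.05,-1],
    [[0,0,0],0,-1],
    [[0,0,0],0,-1],
    [[0,0,0],0,-1]
  ]
}}

```text
time_s: 20.38
eef_pos: [0.552, -0.0694, 0.1141]
tool_rot: [1.891, 2.506, 0.004]
wrist_force: [5.4, 2.7, -5.0]
gripper_width: 0.0172
gripper_force: 30.0
```

```bash
python3 f.py
```

```text
p [ 0.552  -0.0694  0.1141] r 0.0549 th -70.89 knob~ -0.11 toolx 105.9 Ft 5.99 Fr -0.76 Mz -0.05 z -5.0
```

Emit:
{"api": "arm_command", "payload": {
  "deltas": [
    [[0.1,-2.7,0],0.05,-1],
    [[0.1,-2.7,0],0.05,-1],
    [[0,0,0],0,-1],
    [[0,0,0],0,-1],
    [[0,0,0],0,-1]
  ]
}}

```text
time_s: 20.8
eef_pos: [0.5468, -0.0707, 0.1142]
tool_rot: [2.013, 2.408, 0.004]
wrist_force: [5.4, 2.5, -4.7]
gripper_width: 0.0174
gripper_force: 30.0
```

```bash
python3 f.py
```

```text
p [ 0.5468 -0.0707  0.1142] r 0.0547 th -76.5 knob~ -0.012 toolx 100.2 Ft 5.81 Fr -1.15 Mz 0.08 z -4.7
```

Emit:
{"api": "arm_command", "payload": {
  "deltas": [
    [[0.1,-2.7,0],0.05,-1],
    [[0.1,-2.7,0],0.05,-1],
    [[0,0,0],0,-1],
    [[0,0,0],0,-1],
    [[0,0,0],0,-1]
  ]
}}

```text
time_s: 21.22
eef_pos: [0.5414, -0.0715, 0.1142]
tool_rot: [2.131, 2.304, 0.004]
wrist_force: [5.0, 1.3, -4.6]
gripper_width: 0.0171
gripper_force: 30.0
```

```bash
python3 f.py
```

```text
p [ 0.5414 -0.0715  0.1142] r 0.0545 th -82.17 knob~ 0.087 toolx 94.5 Ft 5.14 Fr -0.65 Mz -0.03 z -4.6
```

Emit:
{"api": "arm_command", "payload": {
  "deltas": [
    [[0.1,-2.7,0],0.05,-1],
    [[0.1,-2.7,0],0.05,-1],
    [[0,0,0],0,-1],
    [[0,0,0],0,-1],
    [[0,0,0],0,-1]
  ]
}}

```text
time_s: 21.63
eef_pos: [0.5361, -0.0718, 0.1142]
tool_rot: [2.244, 2.195, 0.004]
wrist_force: [5.0, 0.6, -5.3]
gripper_width: 0.0176
gripper_force: 30.0
```

```bash
python3 f.py
```

```text
p [ 0.5361 -0.0718  0.1142] r 0.0544 th -87.84 knob~ 0.186 toolx 88.7 Ft 4.98 Fr -0.43 Mz 0.03 z -5.3
```

Emit:
{"api": "arm_command", "payload": {
  "deltas": [
    [[0.1,-2.7,0],0.05,-1],
    [[0.1,-2.7,0],0.05,-1],
    [[0,0,0],0,-1],
    [[0,0,0],0,-1],
    [[0,0,0],0,-1]
  ]
}}

```text
time_s: 22.05
eef_pos: [0.5307, -0.0716, 0.1142]
tool_rot: [2.351, 2.079, 0.004]
wrist_force: [4.7, 0.1, -7.1]
gripper_width: 0.0174
gripper_force: 30.0
```

```bash
python3 f.py
```

```text
p [ 0.5307 -0.0716  0.1142] r 0.0542 th -93.5 knob~ 0.285 toolx 83.0 Ft 4.65 Fr -0.34 Mz -0.01 z -7.1
```

Emit:
{"api": "arm_command", "payload": {
  "deltas": [
    [[0.1,-2.7,0],0.05,-1],
    [[0.1,-2.7,0],0.05,-1],
    [[0,0,0],0,-1],
    [[0,0,0],0,-1],
    [[0,0,0],0,-1]
  ]
}}

```text
time_s: 22.47
eef_pos: [0.5255, -0.0708, 0.1142]
tool_rot: [2.452, 1.959, 0.005]
wrist_force: [5.6, -0.9, -6.1]
gripper_width: 0.0175
gripper_force: 30.0
```

```bash
python3 f.py
```

```text
p [ 0.5255 -0.0708  0.1142] r 0.054 th -99.06 knob~ 0.382 toolx 77.3 Ft 5.64 Fr -0.02 Mz 0.01 z -6.1
```

Emit:
{"api": "arm_command", "payload": {
  "deltas": [
    [[0.1,-2.7,0],0.05,-1],
    [[0.1,-2.7,0],0.05,-1],
    [[0,0,0],0,-1],
    [[0,0,0],0,-1],
    [[0,0,0],0,-1]
  ]
}}

```text
time_s: 22.88
eef_pos: [0.5205, -0.0696, 0.1142]
tool_rot: [2.546, 1.833, 0.005]
wrist_force: [6.2, -0.8, -7.4]
gripper_width: 0.0173
gripper_force: 30.0
```

```bash
python3 f.py; python3 f.py
```

```text
p [ 0.5205 -0.0696  0.1142] r 0.0538 th -104.49 knob~ 0.477 toolx 71.5 Ft 6.19 Fr -0.77 Mz 0.03 z -7.4
p [ 0.5205 -0.0696  0.1142] r 0.0538 th -104.49 knob~ 0.477 toolx 71.5 Ft 6.19 Fr -0.77 Mz 0.03 z -7.4
```

Emit:
{"api": "arm_command", "payload": {
  "deltas": [
    [[0.1,-2.7,0],0.05,-1],
    [[0,0,0],0,-1],
    [[0,0,0],0,-1],
    [[0,0,0],0,-1]
  ]
}}

```text
time_s: 23.22
eef_pos: [0.5183, -0.0689, 0.1142]
tool_rot: [2.591, 1.769, 0.006]
wrist_force: [7.3, -0.8, -7.7]
gripper_width: 0.0171
gripper_force: 30.0
```

```bash
python3 f.py
```

```text
p [ 0.5183 -0.0689  0.1142] r 0.0538 th -107.0 knob~ 0.521 toolx 68.6 Ft 7.26 Fr -1.36 Mz 0.02 z -7.7
```

Emit:
{"api": "arm_command", "payload": {
  "deltas": [
    [[0.1,-2.7,0],0.05,-1],
    [[0,0,0],0,-1],
    [[0,0,0],0,-1],
    [[0,0,0],0,-1]
  ]
}}

```text
time_s: 23.55
eef_pos: [0.5159, -0.0681, 0.1142]
tool_rot: [2.634, 1.703, 0.006]
wrist_force: [8.3, -1.7, -10.3]
gripper_width: 0.0172
gripper_force: 30.0
```

```bash
python3 f.py
```

```text
p [ 0.5159 -0.0681  0.1142] r 0.0537 th -109.63 knob~ 0.567 toolx 65.8 Ft 8.39 Fr -1.14 Mz -0.03 z -10.3
```

Emit:
{"api": "arm_command", "payload": {
  "deltas": [
    [[0.1,-2.4,0],0.045,-1],
    [[0,0,0],0,-1],
    [[0,0,0],0,-1],
    [[0,0,0],0,-1]
  ]
}}

```text
time_s: 23.88
eef_pos: [0.514, -0.0673, 0.1143]
tool_rot: [2.671, 1.643, 0.006]
wrist_force: [9.0, -3.2, -10.7]
gripper_width: 0.017
gripper_force: 30.0
```

```bash
python3 f.py
```

```text
p [ 0.514  -0.0673  0.1143] r 0.0537 th -111.92 knob~ 0.606 toolx 63.2 Ft 9.49 Fr -0.41 Mz -0.03 z -10.7
```

Emit:
{"api": "arm_command", "payload": {
  "deltas": [
    [[0,2.0,0],0,-1],
    [[0,0,0],0,-1],
    [[0,0,0],0,-1]
  ]
}}

```text
time_s: 24.13
eef_pos: [0.5141, -0.0674, 0.1142]
tool_rot: [2.674, 1.645, 0.003]
wrist_force: [6.6, -0.5, -5.8]
gripper_width: 0.0173
gripper_force: 30.0
```

```bash
python3 f.py
```

```text
p [ 0.5141 -0.0674  0.1142] r 0.0537 th -111.71 knob~ 0.603 toolx 63.2 Ft 6.32 Fr -1.95 Mz 0.04 z -5.8
```

Emit:
{"api": "arm_command", "payload": {
  "deltas": [
    [[0,0,0],0,1],
    [[0,0,0],0,1],
    [[0,0,0],0,1],
    [[0,0,0],0,1],
    [[0,0,0],0,1],
    [[0,0,0],0,1],
    [[0,0,0],0,1],
    [[0,0,-20],0,1],
    [[0,0,-30],0,1],
    [[0,0,-30],0,1],
    [[0,0,-20],0,1],
    [[0,0,0],0,1],
    [[0,0,0],0,1]
  ]
}}

```text
time_s: 25.22
eef_pos: [0.5133, -0.0673, 0.2149]
tool_rot: [2.675, 1.646, 0.004]
wrist_force: [-0.5, 0.6, -0.1]
gripper_width: 0.0917
gripper_force: 0.0
```

```bash
python3 look.py c4; python3 - <<'E'
from h import *
for n in("top","side"):
    c=capture(n);hsv=cv2.cvtColor(c["image"],cv2.COLOR_RGB2HSV).astype(int);H,S,V=np.moveaxis(hsv,2,0)
    r=world(c,((H<8)|(H>172))&(S>140));r=r[(r[:,2]>.12)&(r[:,2]<.14)&(abs(r[:,1]+.05)<.05)];print(n,len(r),((r.min(0)+r.max(0))/2).round(4) if len(r) else "")
E
```

```text
tcp [ 0.5133 -0.0673  0.2149] toolx 63.21 F [-0.5  0.6 -0.1] ang -94.63
top green 42 [0.4308 0.1743 0.0194] (np.float64(127.26), np.float64(0.1524))
top red 10 [0.4489 0.1505 0.0434] (np.float64(127.23), np.float64(0.1225))
top blue 68 [0.4694 0.1079 0.107 ] (np.float64(134.32), np.float64(0.0767))
side green 41 [0.4324 0.1763 0.0184] (np.float64(126.3), np.float64(0.153))
side red 4 [0.4475 0.1581 0.043 ] (np.float64(125.7), np.float64(0.1294))
side blue 17 [ 0.5274 -0.0167  0.0783] (np.float64(-86.39), np.float64(0.0699))
top 0 
side 72 [ 0.5156 -0.0671  0.1254]
```

View pics/c4.png

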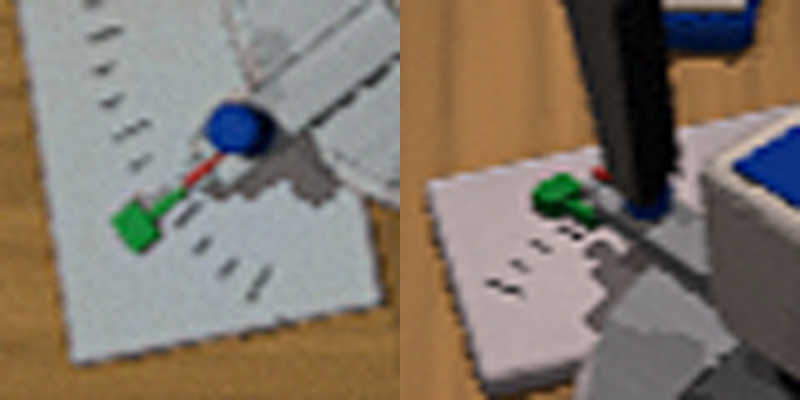

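The top crop shows the red line (205,170) still in line with the green tip (170,205). The handle stayed where I left it and the gripper is clear, so I hand in.

```bash
python3 -c "
from rig import *
print(close_job())"
```

```text
the job is handed in; nothing more can be done
None
```

The job is handed in with no verdict shown: I turned the knob back to its stop, swung the head until the pointer was within about 1° of the green mark, then tightened the clamp to about 4.5 N over free turning (roughly 0.2 rad past first bite, by feel) and let go. The arm never came near the rack, meter or bottle, though I did not re-measure them at the end.

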